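# Turn the pushchair wheel so its valve is ready for the pump

## Task

The pushchair wheel on the blue repair stand has to be pumped up: with the fingertips, push its yellow spokes gently, one after the other, to turn the wheel until the red-capped valve stem is at the bottom of the wheel and points straight up at the hub, then let go and leave it at rest. Nothing is to be gripped or lifted: do not push on the valve stem itself, do not shift the stand, and leave the other things on the table alone.

Things in the scene. Friction and masses are not known exactly. Their poses are not given: they have to be found in the camera images.
- stand: blue tubular steel repair stand, 3 kg, loose on the table, 225 x 220 mm; carries the wheel. Origin on the table under the wheel's centre, z up, y level along the wheel's plane; the wheel's face looks to its -x side, roughly towards the robot. Legs and axle are behind the wheel, 40 mm or more behind its mid-plane except within 20 mm of the axis
- hub (a point): centre of the wheel, 150 mm above the stand's origin; axes as the stand's. The wheel leans back 40 degrees: its axis, out of its face, is (-0.766, 0, 0.643) in these axes, and up along the wheel is (0.643, 0, 0.766). Hub 40 mm across, 36 mm thick. Black tyre 300 mm over all, 40 mm thick; inner radius of the rim 105 mm
- wheel (a joint): turn of the wheel, unlimited both ways, with a friction of 0.18 N m (3 to 4 N at a spoke): it stays where it is left. 0 (or any whole turn, 6.283) when the valve stem is at the bottom of the wheel and points straight up; grows anticlockwise seen from the robot (the wheel's top moves to the stand's +y). Starts at 1.9 to 4.38
- spokes: five yellow plastic spokes (not to be gripped; 35 N is too much), 72 degrees apart, radial bars 14 mm wide and 16 mm thick in the wheel's mid-plane, 15 to 112 mm from the axis; the gaps are open right through. Origin at the wheel's centre, turning with it; x along the spoke opposite the valve stem (up along the wheel when the joint is 0), z along the axis out of the face
- stem: valve stem: 8 mm brass with a 12 mm red cap, in the middle of one gap between spokes; runs from the rim towards the hub, from 109 to 75 mm from the axis, in the mid-plane. Origin at the wheel's centre, axes as the spokes', so it lies on the -x axis. Delicate: not to be pushed (3 N bends it)
- stem_tip (a point): the inner end of the valve stem's red cap, 75 mm from the wheel's axis
- pump: a hand pump lying on the table, black barrel 32 mm thick and 240 mm long over all, red handle; origin under the middle of its length; x along it; not part of the job
- wrench: a steel spanner 160 mm long lying flat; origin under its middle; x along it; not part of the job
- key_bowl: a blue bowl 120 mm wide, 45 mm high; origin at the centre of its underside; not part of the job
- oil: a small white oil bottle, 44 mm thick, 110 mm high, standing; origin at the centre of its underside; not part of the job
- book: a blue book 130 x 190 x 35 mm lying flat; origin at the centre of its underside; not part of the job
- shoe: a child's red shoe 170 mm long, 65 mm high; origin at the centre of its sole; not part of the job
- cap_cup: a terracotta cup 70 mm wide, 60 mm high; origin at the centre of its underside; not part of the job

How it is judged:
On the way, in this order (a step that is already met when the one before it is completed fails the run):
1. a fingertip pushes on a spoke while the valve stem is still in the upper half of the wheel (contact force between the fingers and spokes above 0.5 N and z of stem_tip in the frame of stand above 0.1471 m), for 0.05 s.
2. a fingertip pushes on a spoke while the valve stem is on its way down, 30 to 75 degrees from its place (contact force between the fingers and spokes above 0.5 N and z of stem_tip in the frame of stand between 0.1006 and 0.1351 m), for 0.05 s.
At the end, for the whole second after the job is handed in: The valve stem is at the bottom of the wheel and points up at the hub within about 8 degrees (its tip within 10.5 mm sideways of the line straight below the hub), the wheel is still, and the stand and everything else are within 30 mm of where they began (y of stem_tip in the frame of stand between -0.0105 and 0.0105 m and z of stem_tip in the frame of stand below 0.0983 m and velocity of joint wheel between -0.05 and 0.05 rad/s and distance of each of stand, pump, wrench, key_bowl, oil, book, shoe, cap_cup from where it was at the start of the episode below 0.03 m and angle between stand's own z axis and vertical below 0.05 rad); the robot touches nothing.
It fails at once if a spoke is pinched or shoved with more than 35 N (contact force between the fingers and spokes above 35 N).
It fails at once if the valve stem is pushed with more than 3 N (contact force between any of the arm, the fingers and stem above 3 N).
It fails at once if the stand is shifted by more than 30 mm (distance of stand from where it was at the start of the episode above 0.03 m).
It fails at once if the stand is lifted or tipped (height (world z) of stand above 0.01 m or angle between stand's own z axis and vertical above 0.1 rad).
It fails at once if another thing on the table is moved by more than 30 mm (distance of any of pump, wrench, key_bowl, oil, book, shoe, cap_cup from where it was at the start of the episode above 0.03 m).
It also fails if it takes over 69 s, if anything falls off the work surface, if the arm or the gripper's body presses on something with over 40 N, if the wrist force passes 120 N, or if a joint passes its speed limit or range.

## Robot

A 7-joint arm with a two-finger parallel gripper is mounted at the origin on the work surface. World frame = base frame: x ahead of the robot, y to its left, z up, the work surface at z = 0. Lengths are in m, angles in rad, forces in N, time in s.
With the tool pointing down it reaches from about 0.4 to 0.85 m from the base axis. Payload 10.4 kg.
Tool frame: the origin (TCP) lies midway between the tips of the shut fingers; the grasp point (between the pads) lies bot.grasp_offset behind it (bot.grasp_offset is the distance from the TCP to the grasp point, in m); z points along the fingers, y is the line along which they close (so a half turn about z gives the same grasp; the last joint's range is limited). The gripper opens to 87 mm and grips with 3 to 60 N. Pads are 19 mm wide; open, the fingers measure 117 mm over their backs; the gripper's body (75 mm by 190 mm) begins 51 mm behind the grasp point.
Start: joints at [1.304, 0.332, -0.065, 1.46, 0.022, 1.35, -0.088], TCP at [0.151, -0.607, 0.223] pointing down, gripper open.
Joint ranges: [-2.6, 2.6], [-0.5, 2.12], [-1.47, 1.34], [0.16, 2.42], [-1.27, 4.41], [0.06, 2.06], [-2.6, 2.6]. Speed limits (rad/s): [2.22, 2.22, 2.79, 2.79, 3.14, 3.14, 3.14].

## Interface

Orientations are given as a unit quaternion [x, y, z, w].
In Python, from plant import bot gives the robot as it stands.
- The arm moves only by the tool play_rows, never from a script. Its argument "motion" is text: rows parted by semicolons, each of 7 numbers parted by spaces: the shift along the tool's x, y, z as a fraction of full scale, then the turn, a rotation vector about the tool's x, y, z as a fraction of full scale, then the closure, from -1 (fully open) to 1 (shut). A call has exactly 8 rows; each row shifts and turns the commanded pose from where the row before left it, along the tool's axes as they then stand; what a row does not reach is not made up. Full scale, the value 1, is 0.075 m for a shift and 90 degrees for a turn. A row lasts 1/12 s, in which the tool goes at most 41.7 mm and 7.16 degrees, less where a joint would pass 70% of its speed; a pose out of reach is approached as far as the arm can. A call with a number of a shift or a turn outside -1 to 1 is refused whole. A call with a gripper value outside its range is refused whole. The fingers move at their own pace and stop on an object; "squeeze" is the grip in N (left out, the last holds). Time passes only in rows, so rows that do not move let the fingers close, or fill a call up. It gives the time, the measured TCP pose, the force, the opening and the grip force at its end, in the units of the state.
- bot.read_state(): the state, without advancing time (a new reading comes with each control period).
- bot.grab_frame(name): name is "scene" or "top"; returns the picture (400x640x3 uint8, red, green, blue); there is no depth.
- bot.camera_info(name): a dict with "mtx" (3x3 intrinsics, pixels), "distortion" ([k1, k2, p1, p2, k3] as OpenCV has them; the pictures are not rectified), "eye" and "orientation" of the camera in the world. Camera axes: x right, y up, looking along -z (the intrinsics and any distortion apply to the point x, -y, -z); pixel columns grow to the right and rows downward; lengths in m; the calibration is good to about 2 mm. A picture is of the moment at which its call begins. camera_info takes no time and is no camera call.
- bot.hand_in(): hands the job in; it is judged then, once.
Trained networks look in the newest picture that a camera, given by its name, has taken for a name from the list of things; names that differ only in an ending like _2 or _b are one class to them, and where a whole thing is asked for, a point or a joint stands for the part that bears it (a point fixed in the world has none). Each returns a list of dicts, best first, with "conf" (0 to 1); they miss things now and then, are a little off and sometimes report something else, mostly with a low value. They report only what shows in the picture. A call takes as long as a camera call.
- bot.cut_out(camera, target): "pixels" (400x640 bool, what is visible of it) and "bbox" ([left, top, right, bottom] in pixels, round what is visible of it).
- bot.spot_point(camera, target): "location" ([column, row] in pixels: a listed point, or the origin of a listed thing).
The state is a dict: "time_s": time; "joint_pos": joint angles; "joint_vel": joint speeds; "tau": joint torques, N m; "ee_pos": TCP position; "ee_rot": TCP orientation; "ft_force": force on the tool from outside, world axes, zero at the start; "torque": the same for the moment, N m; "grip_width": finger opening in m; "gripper_force": force on a finger pad.
Only numpy, scipy, OpenCV 4.12 (cv2) and the standard library are available. Lean on these libraries where they do the work, as an engineer would, in place of code of your own. Each camera call takes 0.05 s, during which the arm holds its last target. There are 200 camera calls.

## Working session

There is one attempt and no reset: what is moved stays moved. The work goes in short steps, Python scripts to look and compute and a tool call to move; the robot and the scene stay as the last step left them, time stands still between calls to the robot, and variables do not carry over. Pictures are saved under pics/ and viewed, at most 10 in all, crops included, and the job is handed in when it is done.

Besides the shell and the picture viewer there is one more tool, called after "Emit:" by a JSON object that holds its "method" and its "body", one argument or row to a line. play_rows: Moves the arm, as the interface text tells. Shift numbers are shares of 0.075 m and turn numbers shares of 90 degrees, none past 1 either way. Its arguments: {"type":"object","properties":{"motion":{"type":"string"},"squeeze":{"type":"number"}},"required":["motion"]}

```bash
mkdir -p pics; ls
python3 - <<'E'
from plant import bot
import cv2,numpy as np
for c in("scene","top"):
    im=bot.grab_frame(c); cv2.imwrite(f"pics/{c}0.png",im[...,::-1])
    i=bot.camera_info(c); print(c,{k:np.round(v,4).tolist() for k,v in i.items() if k!='name'})
    for t in("hub","stem_tip","stand","wheel","stem","spokes","pump","oil","book","shoe","key_bowl","cap_cup","wrench"):
        try: print(t,[(np.round(d["location"],1).tolist(),round(d["conf"],2)) for d in bot.spot_point(c,t)[:2]])
        except Exception as e: print(t,e)
s=bot.read_state();print(s["time_s"],s["ee_pos"],s["ee_rot"],s["ft_force"],bot.grasp_offset)
E
```

```text
pics
scene {'mtx': [[431.8673, 0.0, 313.0008], [0.0, 431.8673, 194.9323], [0.0, 0.0, 1.0]], 'distortion': [0.0013, 0.0, 0.0, 0.0, 0.0], 'eye': [1.2327, -0.5997, 0.9775], 'orientation': [0.3508, 0.1694, 0.3898, 0.8345]}
hub [([342.1, 193.4], 0.77)]
stem_tip []
stand [([339.8, 232.0], 0.97), ([340.1, 192.7], 0.4)]
wheel it knows: book, cap_cup, hub, key_bowl, oil, pump, shoe, spokes, stand, stem, stem_tip, wrench
stem [([233.3, 268.4], 0.46)]
spokes [([341.1, 198.4], 0.56)]
pump [([388.0, 150.8], 0.61), ([420.6, 178.2], 0.5)]
oil [([232.5, 267.0], 0.92)]
book [([226.8, 326.1], 0.88)]
shoe [([161.5, 273.9], 0.97), ([225.6, 327.6], 0.62)]
key_bowl [([427.1, 179.1], 0.84)]
cap_cup [([434.0, 158.3], 0.77)]
wrench [([340.6, 195.6], 0.63), ([199.3, 235.7], 0.52)]
top {'mtx': [[510.7169, 0.0, 319.9953], [0.0, 510.7169, 203.8316], [0.0, 0.0, 1.0]], 'distortion': [-0.1085, 0.0, 0.0, 0.0, 0.0], 'eye': [0.3286, -0.015, 1.5251], 'orientation': [0.0442, -0.0455, -0.6968, 0.7145]}
hub [([318.5, 161.6], 0.75)]
stem_tip [([302.3, 144.3], 0.54)]
stand [([315.4, 173.9], 0.65)]
wheel it knows: book, cap_cup, hub, key_bowl, oil, pump, shoe, spokes, stand, stem, stem_tip, wrench
stem []
spokes [([318.2, 160.1], 0.88), ([472.6, 238.0], 0.43)]
pump [([186.4, 225.1], 0.95)]
oil [([424.0, 205.4], 0.67), ([300.7, 142.9], 0.5)]
book [([453.4, 158.9], 0.97), ([425.5, 204.2], 0.61)]
shoe [([475.2, 241.8], 0.94)]
key_bowl [([194.8, 162.2], 0.79)]
cap_cup [([156.7, 177.6], 0.76)]
wrench [([422.3, 259.6], 0.53)]
1.3 [ 0.15088021 -0.6065564   0.22258406] [9.92577309e-01 1.21615304e-01 2.14111269e-06 6.23992767e-05] [ 0.08510461 -1.15290932 -0.46195676] 0.0187
```

View pics/scene0.png

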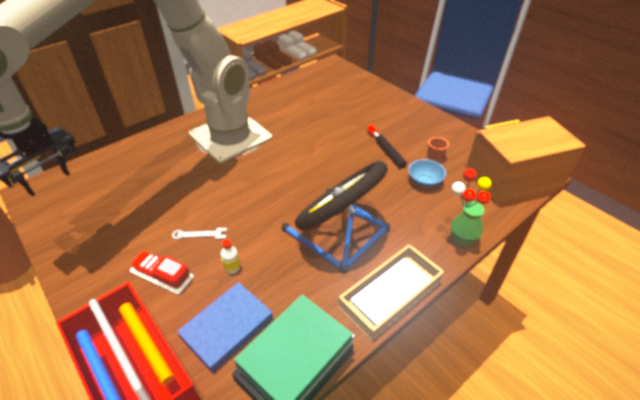

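View pics/top0.png

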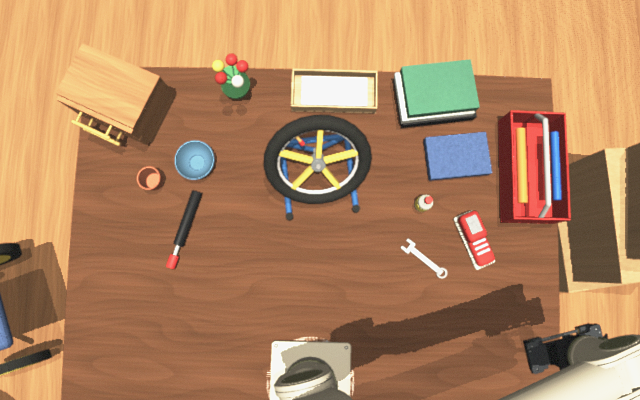

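The scene picture shows the leaning wheel at about (342,193). In the top picture the hub is at (318,161), with the red stem cap upper left at (302,144) and the front feet near (289,215) and (357,208). Next I fit the hub position, yaw and wheel angle.

```bash
cat > h.py <<'E'
from plant import bot
import cv2,numpy as np
from scipy.spatial.transform import Rotation as R
from scipy.optimize import minimize
def proj(c,P):
    i=bot.camera_info(c); A=R.from_quat(i["orientation"]).as_matrix()*[1,-1,-1]
    Rc=A.T; t=-Rc@np.array(i["eye"])
    return cv2.projectPoints(np.asarray(P,float).reshape(-1,3),cv2.Rodrigues(Rc)[0],t,np.array(i["mtx"]),np.array(i["distortion"]))[0][:,0]
def axes(yaw):
    Z=R.from_euler("z",yaw).as_matrix()
    return Z@[.643,0,.766],Z@[0,1,0],Z@[-.766,0,.643]   # up, left, out
def ray(c,px,z):
    i=bot.camera_info(c)
    u=cv2.undistortPoints(np.float64([[px]]),np.array(i["mtx"]),np.array(i["distortion"]))[0,0]
    d=R.from_quat(i["orientation"]).apply([u[0],-u[1],-1]);e=np.array(i["eye"])
    return e+d*(z-e[2])/d[2]
def spokes(p,q):  # p=x,y,yaw
    u,l,o=axes(p[2]);h=np.array([p[0],p[1],.15]);m=np.zeros((400,640),np.float32)
    for k in range(5):
        a=q+k*2*np.pi/5; r=u*np.cos(a)+l*np.sin(a); t=-u*np.sin(a)+l*np.cos(a)
        b=[h+r*d+t*w+o*z for d in(20,105) for w in(-7,7) for z in(-8,8) for d,w,z in[(d/1e3,w/1e3,z/1e3)]]
        hull=cv2.convexHull(proj("top",b).astype(np.float32))
        cv2.fillConvexPoly(m,np.round(hull*16).astype(np.int32),1,shift=4)
    return m
def yellow(im):
    h=cv2.cvtColor(im,cv2.COLOR_RGB2HSV)
    m=cv2.inRange(h,(22,120,110),(36,255,255))
    w=np.zeros_like(m);cv2.circle(w,(318,160),52,255,-1)
    return ((m&w)>0).astype(np.float32)
def fitq(p,im,q0):
    y=cv2.GaussianBlur(yellow(im),(0,0),1)
    f=lambda q:np.sum((cv2.GaussianBlur(spokes(p,q),(0,0),1)-y)**2)
    qs=q0+np.radians(np.arange(-36,36,1.));v=[f(q) for q in qs];return qs[int(np.argmin(v))],min(v)
E
python3 - <<'E'
from h import *
im=cv2.imread("pics/top0.png")[...,::-1].copy()
h=ray("top",(318.3,161.),.15);print("hub",h, "scene reproj",proj("scene",h))
f=[ray("top",p,.01) for p in((289,215),(357,208))];print("feet",f)
d=f[0]-f[1];yaw=np.arctan2(-d[0],d[1]);print("yaw feet",np.degrees(yaw))
y=cv2.GaussianBlur(yellow(im),(0,0),1);print(y.sum())
best=None
for q0 in np.radians(np.arange(0,72,8)):
  for w in (-.3,0,.3):
    r=minimize(lambda v:np.sum((cv2.GaussianBlur(spokes(v[:3],v[3]),(0,0),1)-y)**2),[h[0],h[1],yaw+w,q0],method="Nelder-Mead",options=dict(initial_simplex=[[h[0]+a,h[1]+b,yaw+w+c,q0+e] for a,b,c,e in((0,0,0,0),(.01,0,0,0),(0,.01,0,0),(0,0,.15,0),(0,0,0,.15))]))
    if best is None or r.fun<best.fun: best=r
p=best.x;print(best.fun,p,np.degrees(p[2:]))
u,l,o=axes(p[2]);H=np.array([p[0],p[1],.15])
for k in range(5):
    q=p[3]+k*2*np.pi/5;print(round(np.degrees(q)),proj("top",H-.075*(u*np.cos(q)+l*np.sin(q))).round(1))
for t,z in(("oil",0),("shoe",0),("book",0),("key_bowl",0),("pump",0)): pass
for n,px in(("oil",(424,205)),("book",(453,159)),("shoe",(475,240)),("bowl",(195,162)),("pump",(186,225))):print(n,ray("top",px,.03).round(3))
m=spokes(p[:3],p[3]);v=im.copy();v[m>0]=(255,0,255);cv2.imwrite("pics/fit.png",np.hstack([cv2.resize(x[100:220,250:390,::-1],None,fx=2.8,fy=2.8) for x in(im,v)]))
E
```

```text
hub [ 0.62249119 -0.00763795  0.15      ] scene reproj [[339.7437451  196.00408383]]
feet [array([0.48603215, 0.0763294 , 0.01      ]), array([ 0.51219458, -0.12619147,  0.01      ])]
yaw feet 7.360924751738085
850.99994Traceback (most recent call last):
  File "<stdin>", line 10, in <module>
    res = _minimize_neldermead(fun, x0, args, callback, bounds=bounds,
                               **options)
    fsim[j] = func(sim[j])
              ~~~~^^^^^^^^
    fx = function(np.copy(x), *(wrapper_args + args))
  File "<stdin>", line 10, in <lambda>
  File "h.py", line 22, in spokes
    hull=cv2.convexHull(proj("top",b).astype(np.float32))
                        ~~~~^^^^^^^^^
  File "h.py", line 6, in proj
    i=bot.camera_info(c); A=R.from_quat(i["orientation"]).as_matrix()*[1,-1,-1]
ValueError: time passes only in moves, steps and waits
```

```bash
sed -i 's/bot.camera_info(c)/CI[c]/; 4a CI={c:bot.camera_info(c) for c in("scene","top")}' h.py
cat > fit.py <<'E'
from h import *
im=cv2.imread("pics/top0.png")[...,::-1].copy()
h=ray("top",(318.3,161.),.15);yaw=np.radians(7.4)
y=cv2.GaussianBlur(yellow(im),(0,0),1)
best=None
for q0 in np.radians(np.arange(0,72,12)):
    r=minimize(lambda v:np.sum((cv2.GaussianBlur(spokes(v[:3],v[3]),(0,0),1)-y)**2),[h[0],h[1],yaw,q0],method="Nelder-Mead",options=dict(maxiter=250,initial_simplex=[[h[0]+a,h[1]+b,yaw+c,q0+e] for a,b,c,e in((0,0,0,0),(.01,0,0,0),(0,.01,0,0),(0,0,.15,0),(0,0,0,.15))]))
    if best is None or r.fun<best.fun: best=r
p=best.x;print(best.fun,y.sum(),p,np.degrees(p[2:]))
u,l,o=axes(p[2]);H=np.array([p[0],p[1],.15])
print("scene hub",proj("scene",H))
for k in range(5):
    q=p[3]+k*2*np.pi/5;print(round(np.degrees(q)),proj("top",H-.075*(u*np.cos(q)+l*np.sin(q))).round(1))
for n,px in(("oil",(424,205)),("book",(453,159)),("shoe",(475,240)),("bowl",(195,162)),("pump",(186,225))):print(n,ray("top",px,.03).round(3))
m=spokes(p[:3],p[3]);v=im.copy();v[m>0]=(255,0,255);cv2.imwrite("pics/fit.png",np.hstack([cv2.resize(x[100:220,250:390,::-1],None,fx=2.8,fy=2.8) for x in(im,v)]))
E
python3 fit.py
```

```text
336.8528747558594 850.99994 [ 0.61261426 -0.00531627  0.16545609  1.12930349] [ 9.47993577 64.70432395]
scene hub [[337.95617263 193.71482876]]
65 [[342.5 170.2]]
137 [[334.5 146. ]]
209 [[301.7 147.1]]
281 [[291.4 172.1]]
353 [[316.4 185.4]]
oil [ 0.524 -0.324  0.03 ]
book [ 0.666 -0.412  0.03 ]
shoe [ 0.423 -0.477  0.03 ]
bowl [0.636 0.363 0.03 ]
pump [0.446 0.379 0.03 ]
```

View pics/fit.png

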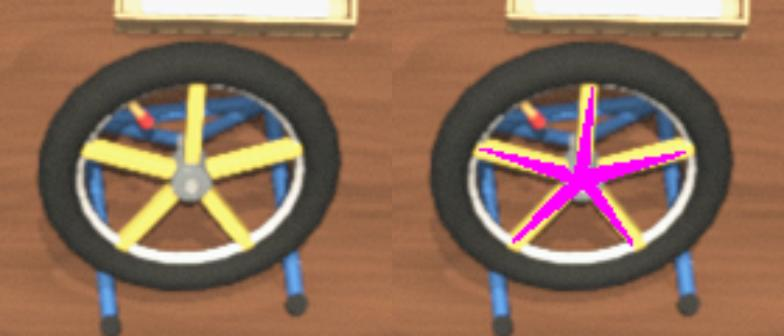

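```bash
sed -i 's/b=\[h+r\*d.*/b=[h+r*d+t*w+o*z for d in(.02,.105) for w in(-.007,.007) for z in(-.008,.008)]/' h.py; python3 fit.py|head -7
```

```text
150.59605407714844 850.99994 [ 0.61926732 -0.00511095  0.16025643  1.09859233] [ 9.18201705 62.94470399]
scene hub [[339.63557843 194.9642212 ]]
63 [[342.1 168.6]]
135 [[335.3 144. ]]
207 [[302.5 144.1]]
279 [[291.1 169. ]]
351 [[315.5 183.1]]
```

View pics/fit.png

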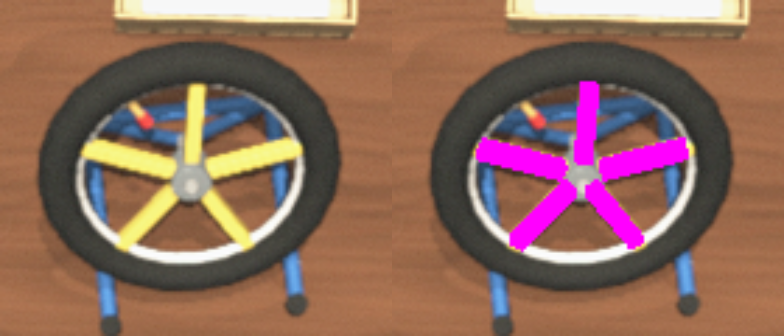

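Emit:
{"method": "play_rows", "body": {
  "motion": "0 0 -0.3 0 0 0 1; 0 -0.3 -0.3 0 0.07 0 1; 0.2 -0.5 -0.2 0 0.07 0 1; 0.2 -0.5 0 0 0.07 0 1; 0.2 -0.5 0 0 0.07 0 1; 0.2 -0.5 0 0 0 0 1; 0.2 -0.5 0 0 0 0 1; 0.2 -0.5 0 0 0 0 1",
  "squeeze": 5
}}

```text
time_s: 1.97
ee_pos: [0.1709, -0.346, 0.3107]
ee_rot: [0.969, 0.118, 0.217, -0.026]
ft_force: [0.9, 0.1, 0.9]
grip_width: 0.0416
gripper_force: 0.0
```

```bash
cat > go.py <<'E'
import sys
from h import *
p=[.6193,-.0051,.1571] # yaw mean-ish 9.0 deg
u,l,o=axes(p[2]);H=np.array([p[0],p[1],.15])
def report(tgt,tilt=50):
    s=bot.read_state();e=np.array(s["ee_pos"]);A=R.from_quat(s["ee_rot"])
    Z=R.from_euler("z",p[2]).as_matrix();t=np.radians(tilt)
    z=Z@[np.sin(t),0,-np.cos(t)];B=R.from_matrix(np.c_[np.cross(-l,z),-l,z])
    d=H+np.array([u,l,o]).T@np.array(tgt)-e
    print("t",s["time_s"],"ulo mm",(np.array([u,l,o])@(e-H)*1e3).round(1),"F",np.round(s["ft_force"],1),"tool z",A.as_matrix()[:,2].round(3))
    print("rotvec units",((A.inv()*B).as_rotvec()/(np.pi/2)).round(3),"shift units tool",(A.inv().apply(d)/.075).round(2),"in final tool axes",(B.inv().apply(d)/.075).round(2))
    print("joints",np.round(s["joint_pos"],2))
if __name__=="__main__": report([float(a)/1e3 for a in sys.argv[1:4]],*[float(a) for a in sys.argv[4:5]])
E
python3 go.py 60 -50 100
```

```text
t 1.9667 ulo mm [-195.9 -266.5  483.4] F [0.9 0.1 0.9] tool z [ 0.413  0.102 -0.905]
rotvec units [-0.033  0.275  0.043] shift units tool [ 5.44 -2.36  3.31] in final tool axes [ 3.41 -2.89  5.11]
joints [ 1.51 -0.23 -0.1   1.94 -0.46  1.48  0.13]
```

Emit:
{"method": "play_rows", "body": {
  "motion": "0.42 -0.2 0.15 -0.01 0.07 0.011 1; 0.42 -0.2 0.15 -0.01 0.07 0.011 1; 0.4 -0.2 0.2 -0.01 0.07 0.011 1; 0.4 -0.2 0.2 -0.003 0.065 0.01 1; 0.3 -0.25 0.3 0 0 0 1; 0.3 -0.25 0.3 0 0 0 1; 0.3 -0.25 0.3 0 0 0 1; 0.3 -0.25 0.3 0 0 0 1"
}}

```text
time_s: 2.63
ee_pos: [0.399, -0.1861, 0.3447]
ee_rot: [0.904, 0.074, 0.42, -0.038]
ft_force: [0.5, -1.9, -0.4]
grip_width: 0.0005
gripper_force: 0.0
```

```bash
python3 go.py 60 -50 100
```

```text
t 2.6333 ulo mm [  -9.  -144.3  313.6] F [ 0.5 -1.9 -0.4] tool z [ 0.753  0.13  -0.645]
rotvec units [-0.007  0.002  0.   ] shift units tool [ 0.93 -1.23  2.86] in final tool axes [ 0.92 -1.26  2.85]
joints [ 1.15 -0.5  -0.19  2.23 -0.97  1.16 -0.14]
```

Emit:
{"method": "play_rows", "body": {
  "motion": "0.14 -0.2 0.45 -0.007 0 0 1; 0.14 -0.2 0.45 0 0 0 1; 0.14 -0.2 0.45 0 0 0 1; 0.14 -0.2 0.45 0 0 0 1; 0.14 -0.2 0.45 0 0 0 1; 0.14 -0.18 0.45 0 0 0 1; 0 0 0 0 0 0 1; 0 0 0 0 0 0 1"
}}

```text
time_s: 3.3
ee_pos: [0.5783, -0.0651, 0.2616]
ee_rot: [0.904, 0.075, 0.419, -0.035]
ft_force: [-0.8, -1.2, -0.3]
grip_width: 0.0003
gripper_force: 0.0
```

```bash
python3 go.py 55 -55 -15
python3 - <<'E'
from plant import bot
import cv2
v=[cv2.resize(bot.grab_frame("top")[90:240,240:400,::-1],None,fx=2.4,fy=2.4),cv2.resize(bot.grab_frame("scene")[110:260,260:420,::-1],None,fx=2.4,fy=2.4)]
cv2.imwrite("pics/a.png",cv2.hconcat(v))
E
```

```text
t 3.3 ulo mm [ 53.4 -52.9 110. ] F [-0.8 -1.2 -0.3] tool z [ 0.753  0.127 -0.646]
rotvec units [-0.005  0.002  0.003] shift units tool [0.03 0.04 1.67] in final tool axes [0.02 0.03 1.67]
joints [ 0.91 -0.27 -0.61  2.23 -1.08  0.54 -0.36]
```

View pics/a.png

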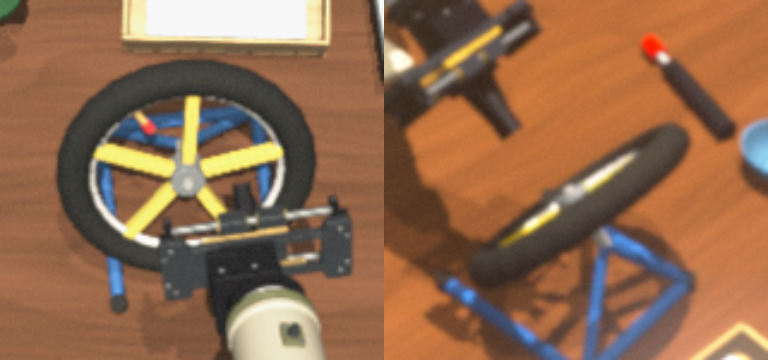

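The closed fingertips are hanging in front of the right-hand upper gap, clear of the stem. Inserting.

Emit:
{"method": "play_rows", "body": {
  "motion": "0 0 0.25 0 0 0 1; 0 0 0.25 0 0 0 1; 0 0 0.25 0 0 0 1; 0 0 0.25 0 0 0 1; 0 0 0.25 0 0 0 1; 0 0 0.25 0 0 0 1; 0 0 0.15 0 0 0 1; 0 0 0 0 0 0 1"
}}

```text
time_s: 4.07
ee_pos: [0.6713, -0.053, 0.1817]
ee_rot: [0.904, 0.072, 0.42, -0.034]
ft_force: [-0.8, 0.4, -0.5]
grip_width: 0.0007
gripper_force: 0.0
```

```bash
python3 go.py 55 -55 -15
```

```text
t 4.0667 ulo mm [ 52.5 -55.5 -13.3] F [-0.8  0.4 -0.5] tool z [ 0.754  0.123 -0.645]
rotvec units [-0.002  0.002  0.001] shift units tool [ 0.03 -0.01  0.02] in final tool axes [ 0.03 -0.01  0.02]
joints [ 0.82  0.11 -0.72  2.13 -1.08  0.18 -0.27]
```

Emit:
{"method": "play_rows", "body": {
  "motion": "0.04 -0.05 0.02 0 0 0 1; 0.04 -0.05 0 0 0 0 1; 0.04 -0.05 0 0 0 0 1; 0.035 -0.05 0 0 0 0 1; 0.03 -0.05 0 0 0 0 1; 0.03 -0.05 0 0 0 0 1; 0.025 -0.05 0 0 0 0 1; 0.02 -0.05 0 0 0 0 1"
}}

```text
time_s: 4.73
ee_pos: [0.6793, -0.0223, 0.1978]
ee_rot: [0.904, 0.072, 0.42, -0.033]
ft_force: [-0.7, -1.3, -0.6]
grip_width: 0.0007
gripper_force: 1.0
```

```bash
python3 go.py 77 0 -15
```

```text
t 4.7333 ulo mm [ 72.9 -26.4 -12.6] F [-0.7 -1.3 -0.6] tool z [ 0.755  0.12  -0.644]
rotvec units [-0.     0.001  0.001] shift units tool [ 0.06 -0.35  0.03] in final tool axes [ 0.05 -0.35  0.03]
joints [ 0.67  0.07 -0.64  2.12 -0.86  0.16 -0.56]
```

Emit:
{"method": "play_rows", "body": {
  "motion": "0.02 -0.07 0.01 0 0 0 1; 0.015 -0.08 0.01 0 0 0 1; 0.01 -0.08 0 0 0 0 1; 0.01 -0.08 0 0 0 0 1; 0 -0.08 0 0 0 0 1; -0.005 -0.08 0 0 0 0 1; -0.01 -0.08 0 0 0 0 1; -0.015 -0.08 0 0 0 0 1"
}}

```text
time_s: 5.4
ee_pos: [0.6742, 0.0239, 0.1985]
ee_rot: [0.904, 0.072, 0.421, -0.033]
ft_force: [0.3, -4.0, 0.2]
grip_width: 0.0004
gripper_force: 1.3
```

```bash
python3 go.py 55 54 -15
```

```text
t 5.4 ulo mm [ 74.9  20.1 -13.9] F [ 0.3 -4.   0.2] tool z [ 0.756  0.119 -0.644]
rotvec units [0.    0.001 0.001] shift units tool [-0.26 -0.45  0.02] in final tool axes [-0.27 -0.45  0.01]
joints [ 0.46  0.04 -0.53  2.15 -0.53  0.11 -0.97]
```

Emit:
{"method": "play_rows", "body": {
  "motion": "-0.02 -0.07 0 0 0 0 1; -0.025 -0.065 0 0 0 0 1; -0.03 -0.065 0 0 0 0 1; -0.03 -0.06 0 0 0 0 1; -0.035 -0.06 0 0 0 0 1; -0.04 -0.055 0 0 0 0 1; -0.04 -0.05 0 0 0 0 1; -0.05 -0.05 0 0 0 0 1"
}}

```text
time_s: 6.07
ee_pos: [0.656, 0.0568, 0.1868]
ee_rot: [0.905, 0.072, 0.418, -0.033]
ft_force: [2.0, -2.1, 1.0]
grip_width: 0.0005
gripper_force: 1.1
```

```bash
cat > q.py <<'E'
from go import *
import sys
im=bot.grab_frame("top");q0=np.radians(float(sys.argv[1]))
a,v=fitq(p,im,q0);print("stem q",np.degrees(a).round(1),"cost",v,[(np.round(d["location"],1).tolist(),round(d["conf"],2)) for d in bot.spot_point("top","stem_tip")[:2]],"pred",proj("top",H-.075*(u*np.cos(a)+l*np.sin(a))).round(1))
E
python3 go.py 55 54 -15; python3 q.py 280
```

```text
t 6.0667 ulo mm [ 57.7  55.4 -11.5] F [ 2.  -2.1  1. ] tool z [ 0.752  0.12  -0.648]
rotvec units [-0.     0.004  0.001] shift units tool [-0.04  0.02  0.05] in final tool axes [-0.04  0.02  0.05]
joints [ 0.24  0.01 -0.39  2.2  -0.04  0.07 -1.52]
stem q 275.0 cost 584.4934 [] pred [[290.6 167.5]]
```

Emit:
{"method": "play_rows", "body": {
  "motion": "0.02 0.1 0 0 0 0 1; 0 0.06 -0.2 0 0 0 1; 0 0 -0.3 0 -0.04 0 1; 0 0 -0.3 0 -0.04 0 1; 0 0.1 -0.1 0 -0.03 0 1; 0 0.3 0 0 0 0 1; 0 0.3 0 0 0 0 1; 0 0.3 0 0 0 0 1"
}}

```text
time_s: 6.83
ee_pos: [0.623, -0.0347, 0.2319]
ee_rot: [0.937, 0.076, 0.339, -0.028]
ft_force: [0.1, -0.1, -0.7]
grip_width: 0.0005
gripper_force: 0.0
```

```bash
python3 go.py 55 -55 -15 40; python3 q.py 275
```

```text
t 6.8333 ulo mm [ 62.1 -29.8  53.4] F [ 0.1 -0.1 -0.7] tool z [ 0.631  0.103 -0.769]
rotvec units [-0.002  0.003  0.002] shift units tool [0.07 0.34 0.91] in final tool axes [0.06 0.34 0.91]
joints [ 0.39 -0.08 -0.31  2.07 -0.37  0.49 -1.07]
stem q 276.0 cost 559.8182 [([292.2, 167.3], 0.58), ([156.6, 182.6], 0.52)] pred [[290.7 167.8]]
```

Emit:
{"method": "play_rows", "body": {
  "motion": "0.03 0.17 0 0 0 0 1; 0.04 0.17 0 0 0 0 1; 0 0 0.2 0 0 0 1; 0 0 0.2 0 0 0 1; 0 0 0.2 0 0 0 1; 0 0 0.2 0 0 0 1; 0 0 0.11 0 0 0 1; 0 0 0 0 0 0 1"
}}

```text
time_s: 7.6
ee_pos: [0.6738, -0.0502, 0.1797]
ee_rot: [0.938, 0.076, 0.337, -0.028]
ft_force: [-0.0, 0.1, 0.0]
grip_width: 0.0003
gripper_force: 0.0
```

```bash
python3 go.py 70 -28 -15 40
```

```text
t 7.6 ulo mm [ 52.8 -53.1 -16.7] F [-0.   0.1  0. ] tool z [ 0.627  0.104 -0.772]
rotvec units [-0.003  0.006  0.002] shift units tool [ 0.22 -0.33 -0.06] in final tool axes [ 0.22 -0.33 -0.06]
joints [ 0.37  0.1  -0.3   2.01 -0.36  0.38 -1.03]
```

Emit:
{"method": "play_rows", "body": {
  "motion": "0.04 -0.05 -0.01 0 0 0 1; 0.04 -0.05 -0.01 0 0 0 1; 0.04 -0.05 0 0 0 0 1; 0.035 -0.05 -0.01 0 0 0 1; 0.03 -0.05 0 0 0 0 1; 0.03 -0.05 -0.01 0 0 0 1; 0.025 -0.06 0 0 0 0 1; 0.02 -0.06 -0.01 0 0 0 1"
}}

```text
time_s: 8.27
ee_pos: [0.6814, -0.0175, 0.1962]
ee_rot: [0.938, 0.076, 0.337, -0.028]
ft_force: [-0.7, -2.2, -1.1]
grip_width: -0.0001
gripper_force: 1.0
```

Emit:
{"method": "play_rows", "body": {
  "motion": "0.02 -0.07 0 0 0 0 1; 0.015 -0.08 0 0 0 0 1; 0.01 -0.08 0 0 0 0 1; 0.01 -0.08 0 0 0 0 1; 0 -0.08 0 0 0 0 1; -0.005 -0.08 0 0 0 0 1; -0.01 -0.08 0 0 0 0 1; -0.015 -0.08 0 0 0 0 1"
}}

```text
time_s: 8.93
ee_pos: [0.6756, 0.0294, 0.1979]
ee_rot: [0.938, 0.076, 0.338, -0.027]
ft_force: [1.4, -3.7, -1.0]
grip_width: 0.0006
gripper_force: 1.3
```

```bash
python3 go.py 48 60 -15 40; python3 q.py 320
```

```text
t 8.9333 ulo mm [ 75.9  25.3 -15.9] F [ 1.4 -3.7 -1. ] tool z [ 0.629  0.103 -0.77 ]
rotvec units [-0.002  0.004  0.002] shift units tool [-0.37 -0.46  0.06] in final tool axes [-0.37 -0.46  0.05]
joints [ 0.21  0.07 -0.3   2.01 -0.08  0.38 -1.43]
stem q 319.0 cost 663.61456 [] pred [[301.8 180.1]]
```

Emit:
{"method": "play_rows", "body": {
  "motion": "-0.025 -0.07 0.01 0 0 0 1; -0.03 -0.065 0 0 0 0 1; -0.03 -0.065 0.01 0 0 0 1; -0.035 -0.06 0 0 0 0 1; -0.04 -0.055 0.01 0 0 0 1; -0.045 -0.05 0.01 0 0 0 1; -0.045 -0.045 0.01 0 0 0 1; -0.045 -0.04 0 0 0 0 1"
}}

```text
time_s: 9.7
ee_pos: [0.6552, 0.0609, 0.1803]
ee_rot: [0.938, 0.076, 0.338, -0.028]
ft_force: [2.9, -1.5, 1.0]
grip_width: 0.0006
gripper_force: 1.3
```

```bash
python3 go.py 40 66 -15 40; python3 q.py 350
```

```text
t 9.7 ulo mm [ 52.7  59.5 -15.6] F [ 2.9 -1.5  1. ] tool z [ 0.629  0.104 -0.771]
rotvec units [-0.003  0.004  0.002] shift units tool [-0.17 -0.09  0.02] in final tool axes [-0.17 -0.09  0.02]
joints [ 0.15  0.05 -0.31  2.07  0.04  0.33 -1.6 ]
stem q 351.0 cost 583.8784 [] pred [[315.5 183.1]]
```

Emit:
{"method": "play_rows", "body": {
  "motion": "-0.035 -0.025 0.006 0 0 0 1; -0.035 -0.025 0.006 0 0 0 1; -0.035 -0.025 0.006 0 0 0 1; -0.02 -0.015 0.003 0 0 0 1; 0 0 0 0 0 0 1; 0 0 0 0 0 0 1; 0 0 0 0 0 0 1; 0 0 0 0 0 0 1"
}}

```text
time_s: 10.47
ee_pos: [0.648, 0.0662, 0.1732]
ee_rot: [0.938, 0.076, 0.337, -0.028]
ft_force: [0.1, 0.2, -0.1]
grip_width: 0.0004
gripper_force: 0.0
```

```bash
python3 go.py 40 66 -15 40; python3 q.py 355
```

```text
t 10.4667 ulo mm [ 43.2  66.  -15.4] F [ 0.1  0.2 -0.1] tool z [ 0.628  0.104 -0.771]
rotvec units [-0.003  0.005  0.002] shift units tool [-0.04 -0.    0.  ] in final tool axes [-0.04 -0.    0.  ]
joints [ 0.14  0.04 -0.32  2.09  0.07  0.32 -1.64]
stem q 361.0 cost 569.25275 [] pred [[320.1 182.7]]
```

Force is back to zero and the fit says about 361°. Back off, withdraw upward and check unobstructed.

Emit:
{"method": "play_rows", "body": {
  "motion": "0.05 0.06 0 0 0 0 1; 0.05 0.06 0 0 0 0 1; 0 0 -0.3 0 0 0 1; 0 0 -0.4 0 0 0 1; 0 0 -0.5 0 0 0 1; 0 0 -0.5 0 0 0 1; 0 0 -0.5 0 0 0 1; 0 0 -0.5 0 0 0 1"
}}

```text
time_s: 11.23
ee_pos: [0.5267, 0.037, 0.3358]
ee_rot: [0.938, 0.076, 0.338, -0.028]
ft_force: [1.8, -0.2, 0.3]
grip_width: 0.0004
gripper_force: 0.0
```

Emit:
{"method": "play_rows", "body": {
  "motion": "0 0.3 -0.4 0 0 0 1; 0 0.5 -0.2 0 0 0 1; 0 0.5 0 0 0 0 1; 0 0.5 0 0 0 0 1; 0 0.5 0 0 0 0 1; 0 0.3 0 0 0 0 1; 0 0 0 0 0 0 1; 0 0 0 0 0 0 1"
}}

```text
time_s: 11.9
ee_pos: [0.5312, -0.1611, 0.3686]
ee_rot: [0.938, 0.075, 0.337, -0.028]
ft_force: [-0.1, 0.2, -0.7]
grip_width: 0.0005
gripper_force: 0.0
```

```bash
python3 q.py 360
python3 - <<'E'
from plant import bot
import cv2
cv2.imwrite("pics/b.png",cv2.resize(bot.grab_frame("top")[90:250,230:430,::-1],None,fx=3.5,fy=3.5,interpolation=cv2.INTER_CUBIC))
E
```

```text
stem q 359.0 cost 97.501495 [([318.7, 185.8], 0.5)] pred [[319.1 182.9]]
```

View pics/b.png

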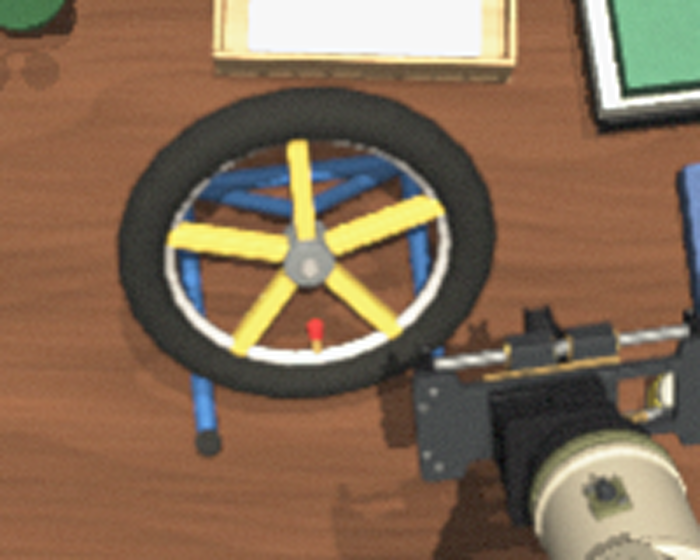

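The clear view shows the red cap at the bottom of the wheel, pointing at the hub (crop ~(316,328)). The fit gives 359° and the stand has not moved.

```bash
python3 -c "
from plant import bot
print(bot.hand_in())"
```

```text
the job is handed in; nothing more can be done
None
```

The valve stem is at the bottom of the wheel, pointing up at the hub within about 1° by the camera fit; the stand had not visibly moved, the fingers were clear of everything, and the job is handed in, though no verdict was shown.

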